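# Hang the ear defenders on the swing-out arm of the tool rack

## Task

Swing the steel hanger arm fully out to its stop from under the tray of the tool rack, so that it stands square to the rack. Then hang the ear defenders over the arm, between the tray and the arm's upturned end: the headband crosswise on the bar, one cup hanging on each side; set them on gently, do not drop them, leave the arm fully out and leave the other tools on the bench where they are.

Things in the scene. Friction and masses are not known exactly. Their poses are not given: they have to be found in the camera images.
- hanger (a joint): Angle (rad) of the hanger arm about its upright pivot: 0 = folded along the rack under the tray, 1.571 = fully out at its stop, square to the rack's front and pointing away from it. From above it turns clockwise as it opens. Light friction holds it where it is left (about 1 N at the tip moves it).
- bar_pivot (a point): Pivot of the hanger arm at the rack's left front post: this point is on the upright pivot axis at the height of the bar's centre line, 169 mm above the bench. It turns with the arm: x along the bar to its free end, z up. The arm is a level round steel bar, 18 mm thick, 240 mm from pivot to upright end; the bar's top is 9 mm above this point.
- tray_edge (a point): Middle of the lower front edge of the rack's tray (blue fascia, 450 mm wide along y), 360 mm above the bench; x points level from the front into the rack. The folded arm lies 20 mm behind this edge and 191 mm lower. A black lip juts 7 mm in front and ends 73 mm above the edge; tools in the tray reach 90 mm above it. The yellow posts stand near the tray's ends.
- bar_tip (a point): The turned-up free end of the hanger arm: an upright round end 18 mm thick, its domed top 233 mm above the bench (64 mm above the bar's centre line). This point is on its axis, 20 mm below the very top, 213 mm above the bench; it can be pinched here. Axes as for the pivot.
- ears_center (a point): Ear defenders: rigid black headband arch with two grey cups, 160 mm high, 165 mm wide (y, cup to cup), 66 mm deep (x), 0.2-0.4 kg, standing on the cups. This point is half-way up, 80 mm below the top; z up. The crown is a flat straight piece 50 mm long (y), 30 mm wide (x, grip across) and 14 mm thick. The gap between the cups is 70 mm, open from the bench up to the crown.
- ears_crown (a point): The middle of the underside of the padded crown of the headband, 66 mm above the ear defenders' centre: the face that lies on the bar when they hang. Axes as for the centre.
- hammer_a: Body hammer (steel head, wooden shaft), 300 mm long, lying on the bench with its shaft passing between the two cups of the ear defenders, under the arch; at most 31 mm high. Origin under the middle of its length; x runs along the shaft towards the head. A bystander.
- hammer_b: Body hammer with a pointed pick end, 290 mm long, lying on the open bench in front of the rack, at most 31 mm high. Origin under the middle of its length; x along the shaft towards the head. A bystander.
- dolly_toe: D-shaped steel dolly block, about 80 x 60 x 32 mm, lying beside the ear defenders on their left. Origin under its middle. A bystander.
- dolly_heel: Stepped dark steel dolly block, 75 x 55 x 46 mm, on the bench under the tray. Origin under its middle. A bystander.
- dolly_wedge: Long stepped steel dolly block, 105 x 45 x 44 mm, on the bench under the tray. Origin under its middle. A bystander.
- spoon: Flat steel body spoon, 290 mm long, 10 mm high, lying at the right of the bench. Origin under its middle. A bystander.
- clamp: Steel locking pliers, about 225 mm long, 27 mm high, lying at the back right of the bench. Origin under its middle. A bystander.
Not all that is in view belongs to the job. Leave any purple or yellow look-alike of the part that bears ears_center alone.

How it is judged:
On the way, in this order (a step that is already met when the one before it is completed fails the run):
1. the hanger arm has been swung fully out (value of joint hanger above 1.4 rad), for 0.2 s.
2. the ear defenders hang over the swung-out arm, headband crosswise on the bar (value of joint hanger above 1.4 rad and x of ears_crown in the frame of bar_pivot between 0.05 and 0.225 m and y of ears_crown in the frame of bar_pivot between -0.025 and 0.025 m and z of ears_crown in the frame of bar_pivot between 0.003 and 0.016 m and angle between ears_crown's own z axis and vertical below 0.25 rad and angle between the x axis of ears_crown and the x axis of bar_pivot, either way round below 0.4 rad), for 0.2 s.
At the end, for the whole second after the job is handed in: Arm fully out (joint above 1.40 rad); ear defenders released, at rest on it: crown underside 3 to 16 mm above the bar's centre line and within 25 mm sideways of it, 50 to 225 mm from the pivot, upright within 0.25 rad, crosswise to the bar within 0.4 rad, bearing on the bar (all of step 2 and contact force between ears and hanger above 0.5 N and linear speed of ears below 0.03 m/s and angular speed of ears below 0.3 rad/s); the robot touches nothing.
It fails at once if the ear defenders were dropped (falling free of the gripper faster than 0.7 m/s) (linear speed of ears above 0.7 m/s and contact force between the fingers and ears below 0.1 N).
It fails at once if another tool on the bench was moved by more than 40 mm (distance of any of hammer_a, hammer_b, dolly_toe, dolly_heel, dolly_wedge, spoon, clamp from where it was at the start of the episode above 0.04 m).
It also fails if it takes over 72 s, if anything falls off the work surface, if the arm or the gripper's body presses on something with over 40 N, if the wrist force passes 120 N, or if a joint passes its speed limit or range.

## Robot

A 6-joint arm with a two-finger parallel gripper is mounted at the origin on the work surface. World frame = base frame: x ahead of the robot, y to its left, z up, the work surface at z = 0. Lengths are in m, angles in rad, forces in N, time in s.
With the tool pointing down it reaches from about 0.325 to 0.9 m from the base axis. Payload 6.1 kg.
Tool frame: the origin (TCP) lies midway between the tips of the shut fingers; the grasp point (between the pads) lies 19 mm behind it; z points along the fingers, y is the line along which they close (so a half turn about z gives the same grasp; the last joint's range is limited). The gripper opens to 85 mm and grips with 20 to 120 N. Pads are 22 mm wide; open, the fingers measure 114 mm over their backs; the gripper's body (76 mm by 85 mm) begins 54 mm behind the grasp point. The pads swing forward as they close: fully open they stand 13 mm farther back than shut.
Start: joints at [-1.247, 0.22, 1.526, -0, 1.395, -0.126], TCP at [0.272, -0.563, 0.209] pointing down, gripper open.
Joint ranges: [-2.98, 2.98], [-0.91, 2.08], [0.09, 2.57], [-1.24, 4.39], [0.2, 2.65], [-2.68, 2.68]. Speed limits (rad/s): [2.57, 2.57, 3.01, 3.14, 3.14, 3.14].

## Interface

Orientations are given as [roll, pitch, yaw] about the fixed x, y, z axes, in that order (R = Rz(yaw) Ry(pitch) Rx(roll)).
In Python, from plant import movep, move_l, set_joints, gripper_to, hold, inverse_kinematics, observe, get_image, get_calibration, Unreachable, job_done gives the robot as it stands. Calls block until the motion is done:
- movep(position, orientation): joint-space move of the TCP to a pose.
- move_l(position, feed=0.15, rotation=None, max_force=None): straight line of the TCP; rotation=None keeps the orientation; feed is the mean speed in m/s. With max_force (N) it stops when the force on the tool has changed by that much, and returns True; else False.
- set_joints(angles): joint-space move.
- gripper_to(opening, f_grip=None): finger opening in m; f_grip is the grip in N (None keeps the last); returns when the fingers have stopped.
- hold(seconds).
- inverse_kinematics(position, orientation): joint angles nearest the present ones, or None.
- observe(): the state.
- get_image(name): name is "scene" or "top" or "wrist"; returns (picture, depth): 480x640x3 uint8, red, green, blue; 480x640 float32, m along the optical axis (not along the pixel's ray), 0 where there is no reading.
- get_calibration(name): a dict with "intrinsics" (3x3 intrinsics, pixels), "world_from_camera" (4x4, takes a point from camera to world coordinates). Camera axes: x right, y down, z forward; pixel columns grow to the right and rows downward; lengths in m; the calibration is good to about 2 mm. A picture is of the moment at which its call begins: read the wrist's pose just before it. get_calibration takes no time and is no camera call; for the wrist camera it gives the pose at the moment of the call.
A pose or a line that the arm cannot do raises Unreachable and nothing moves.
- job_done(): hands the job in; it is judged then, once.
The state is a dict: "time_s": time; "q": joint angles; "joint_velocities": joint speeds; "joint_torque": joint torques, N m; "eef_pos": TCP position; "tcp_rot": TCP orientation; "ft_force": force on the tool from outside, world axes, zero at the start; "torque": the same for the moment, N m; "opening": finger opening in m; "grasp_force": force on a finger pad.
Only numpy, scipy, OpenCV 4.12 (cv2) and the standard library are available. Lean on these libraries where they do the work, as an engineer would, in place of code of your own. Each camera call takes 0.05 s, during which the arm holds its last target. There are 200 camera calls.

## Working session

There is one attempt and no reset: what is moved stays moved. The work goes in short steps, each a Python script; the robot and the scene stay as the last script left them, time stands still between calls to the robot, and variables do not carry over. Pictures are saved under pics/ and viewed, at most 10 in all, crops included, and the job is handed in when it is done.

```bash
mkdir -p pics; ls; python3 - <<'E'
from plant import *
import cv2,numpy as np
for n in("scene","top"):
    im,d=get_image(n);cv2.imwrite(f"pics/{n}0.png",im[:,:,::-1]);np.savez(f"pics/{n}0.npz",im=im,d=d)
    c=get_calibration(n);print(n,np.round(c["intrinsics"],1).tolist(),np.round(c["world_from_camera"],3).tolist(),(d>0).mean())
o=observe();print(o)
E
```

```text
pics
scene [[569.3, 0.0, 316.5], [0.0, 569.3, 237.3], [0.0, 0.0, 1.0]] [[-0.828, -0.434, 0.355, -0.014], [-0.56, 0.647, -0.518, 0.713], [-0.005, -0.627, -0.779, 1.433], [0.0, 0.0, 0.0, 1.0]] 0.9924772135416666
top [[574.3, 0.0, 314.0], [0.0, 574.3, 248.7], [0.0, 0.0, 1.0]] [[-0.03, -0.993, 0.116, 0.404], [-1.0, 0.03, 0.002, -0.1], [-0.006, -0.115, -0.993, 1.581], [0.0, 0.0, 0.0, 1.0]] 0.996064453125
{'time_s': 0.1, 'q': array([-1.24710696e+00,  2.21155480e-01,  1.52750378e+00,  1.38534553e-05,
        1.39470309e+00, -1.26101100e-01]), 'joint_velocities': array([-8.58384431e-04, -1.31748069e-03, -3.81790585e-03, -2.67733614e-05,
        2.16805977e-03,  9.64303761e-04]), 'joint_torque': array([ 1.94284177e-03, -4.98244822e+01, -3.90545762e+01, -2.98716650e-04,
        5.69287688e-03, -1.50070889e-08]), 'eef_pos': array([ 0.27154744, -0.56227453,  0.20759984]), 'tcp_rot': array([-3.13983872e+00, -2.36096794e-04,  4.49787819e-01]), 'ft_force': array([-0.497639  , -0.77082054,  0.11190723]), 'torque': array([ 0.03264022, -0.04454832, -0.05344104]), 'grasp_force': 0.0, 'opening': 0.08520179248540484}
```

View pics/scene0.png

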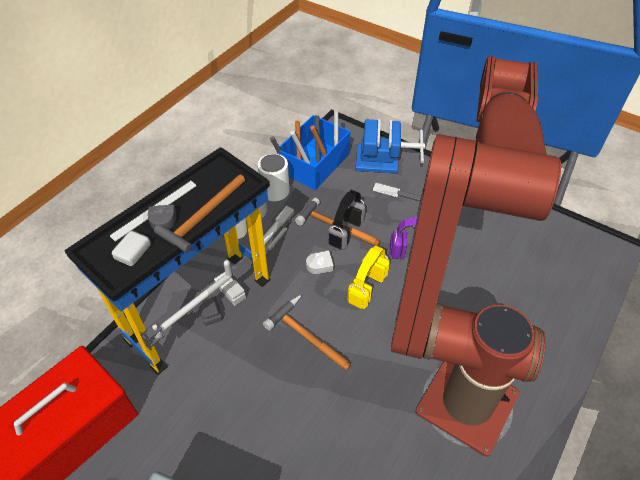

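View pics/top0.png

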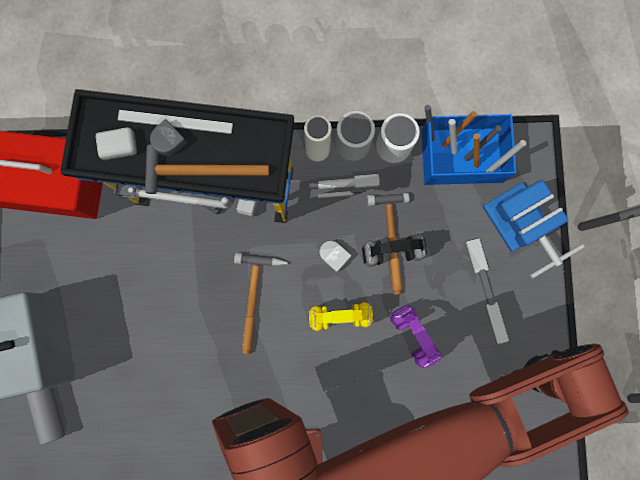

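The scene view shows the folded bar from about (155,332) to its tip at (228,268). The black ear defenders are at (348,215). In the top view they are at (395,249), with hammer_a passing under them, and the tray front runs along (65,178)-(290,200).

```bash
cat > h.py <<'E'
from plant import *
import cv2,numpy as np
def cloud(n,d,c):
    K=np.array(c["intrinsics"]);T=np.array(c["world_from_camera"])
    v,u=np.mgrid[:480,:640]
    p=np.stack([(u-K[0,2])/K[0,0]*d,(v-K[1,2])/K[1,1]*d,d],-1)
    P=p@T[:3,:3].T+T[:3,3];P[d<=0]=np.nan
    return P
E
python3 - <<'E'
from h import *
P={}
for n in("scene","top"):
    z=np.load(f"pics/{n}0.npz");P[n]=(cloud(n,z["d"],get_calibration(n)),z["im"].astype(int))
# ears crown
for n,(r0,r1,c0,c1) in dict(top=(225,275,355,435),scene=(185,255,325,372)).items():
    p=P[n][0][r0:r1,c0:c1].reshape(-1,3);im=P[n][1][r0:r1,c0:c1].reshape(-1,3)
    m=(p[:,2]>0.145)&(p[:,2]<.18);q=p[m];print(n,"ears top",m.sum(),q.mean(0).round(4),np.percentile(q[:,2],[5,50,95,100]).round(4))
    r=cv2.minAreaRect((q[:,:2]*1000).astype(np.float32));print(r)
    m=(p[:,2]>0.05);r=cv2.minAreaRect((p[m][:,:2]*1000).astype(np.float32));print(" all",r)
# bar
p=P["scene"][0][250:350,130:260].reshape(-1,3);im=P["scene"][1][250:350,130:260].reshape(-1,3)
g=(im.max(1)-im.min(1)<25)
m=(p[:,2]>.155)&(p[:,2]<.182)&g
q=p[m];print("bar",m.sum(),q.min(0).round(3),q.max(0).round(3))
vx=cv2.fitLine(q[:,:2].astype(np.float32),cv2.DIST_HUBER,0,.001,.001).ravel();print(vx)
m=(p[:,2]>.195)&(p[:,2]<.24)&g;q=p[m];print("tip",m.sum(),q.mean(0).round(4),q.min(0).round(3),q.max(0).round(3))
print(np.round(q[::max(1,len(q)//15)],3).tolist())
# fascia blue in scene
a,im=P["scene"]
b=(im[...,2]>im[...,0]+50)&(a[...,2]>.34)&(a[...,2]<.5)&(np.arange(640)<280)
q=a[b];print("fascia",len(q),q.min(0).round(3),q.max(0).round(3),cv2.fitLine(q[:,:2].astype(np.float32),cv2.DIST_HUBER,0,.001,.001).ravel(),np.percentile(q[:,1],[1,99]),np.percentile(q[:,2],[1,99]))
a,im=P["top"]
m=(a[:,:300,2]>.42)&(a[:,:300,2]<.46);q=a[:,:300][m];print("tray rim",cv2.minAreaRect((q[:,:2]*1000).astype(np.float32)))
E
```

```text
top ears top 459 [ 0.5721 -0.3076  0.1574] [0.1479 0.1583 0.1647 0.1704]
((572.3222045898438, -307.8972473144531), (30.435230255126953, 110.35248565673828), 5.4338178634643555)
 all ((572.3720703125, -309.4676208496094), (65.91348266601562, 165.98948669433594), 5.569246292114258)
scene ears top 269 [ 0.5578 -0.2939  0.1565] [0.1477 0.1574 0.1637 0.1669]
((516.162109375, -246.3443145751953), (75.21578979492188, 266.7543029785156), 40.75633239746094)
 all ((530.4330444335938, -249.72120666503906), (118.19465637207031, 282.2174072265625), 34.486480712890625)
bar 688 [0.675 0.113 0.155] [0.738 0.39  0.182]
[0.15826344 0.9873969  0.6971677  0.20886861]
tip 99 [0.6917 0.1757 0.213 ] [0.673 0.103 0.195] [0.735 0.389 0.235]
[[0.691, 0.111, 0.23], [0.688, 0.111, 0.227], [0.682, 0.116, 0.233], [0.684, 0.119, 0.23], [0.687, 0.117, 0.223], [0.688, 0.12, 0.22], [0.68, 0.107, 0.211], [0.676, 0.114, 0.218], [0.676, 0.119, 0.219], [0.682, 0.118, 0.209], [0.68, 0.12, 0.209], [0.68, 0.117, 0.201], [0.677, 0.117, 0.198], [0.728, 0.351, 0.195], [0.72, 0.355, 0.2], [0.726, 0.386, 0.2], [0.717, 0.388, 0.203]]
fascia 1815 [ 0.644 -0.035  0.354] [0.881 0.419 0.423] [0.15094723 0.98854184 0.67603093 0.15792032] [-0.02772309  0.41168147] [0.35900475 0.41523064]
tray rim ((509.984130859375, 197.94003295898438), (472.5684814453125, 725.3401489257812), 85.52696228027344)
```

```bash
python3 - <<'E'
import cv2
i=cv2.imread("pics/scene0.png")[240:360,90:290];cv2.imwrite("pics/c1.png",cv2.resize(i,None,fx=4,fy=4,interpolation=cv2.INTER_CUBIC))
E
```

```text
(no output)
```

View pics/c1.png

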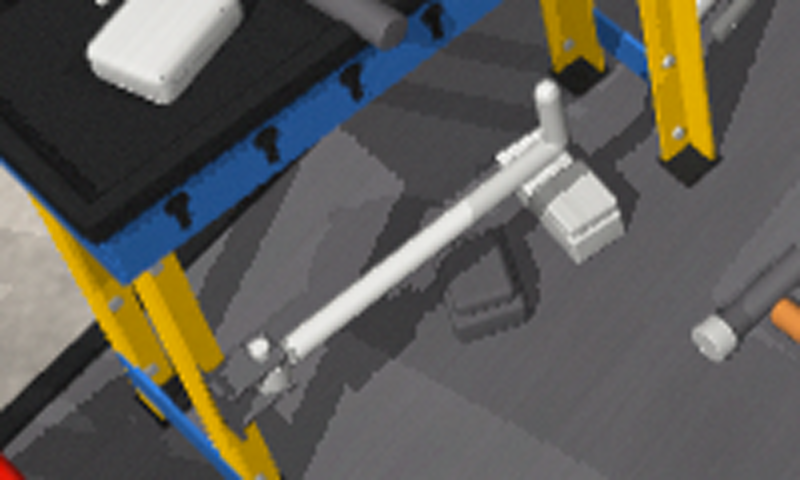

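The crop shows the folded bar with its left end at the post's clevis and the upright tip at crop (548,95). Depth puts the tip axis at about (0.689,0.111), the pivot at about (0.725,0.348) and the rack yaw at about -0.15 rad.

```bash
cat >> h.py <<'E'
YAW=-0.1516
PIV=np.array([.725,.348])
def tip(a,r=.24,piv=PIV):  # a hinge angle
    t=YAW-np.pi/2-a
    return piv+r*np.array([np.cos(t),np.sin(t)])
def pose(g,h,th,back=0):  # grasp point g, heading h, th from vertical -> TCP
    d=np.array([np.cos(h)*np.sin(th),np.sin(h)*np.sin(th),-np.cos(th)])
    return np.array(g)+d*(.019-back),[np.pi,-th,h]
def dq(a): return np.round(a,2).tolist() if a is not None else None
E
python3 - <<'E'
from h import *
for th in(.8,.95):
  for h0,k in((-.1,0),(.1,0),(.1,.3),(.3,0),(0.1,-.3)):
    print(th,h0,k)
    for a in(0,.5,1,1.57):
      p,o=pose([*tip(a),.215],h0+k*a,th); q=inverse_kinematics(p,o);print("  ",tip(a).round(3),dq(q))
    p,o=pose([*tip(0),.215],h0,th,.12);print("  pre",p.round(3),dq(inverse_kinematics(p,o)))
E
```

```text
0.8 -0.1 0
   [0.689 0.111] [0.12, -0.04, 2.03, -0.43, 0.39, 2.13]
   [0.579 0.157] [0.29, -0.27, 2.23, -0.6, 0.49, 2.39]
   [0.506 0.25 ] None
   [0.488 0.384] None
  pre [0.617 0.118 0.285] [0.17, -0.36, 2.13, -0.34, 0.61, 2.05]
0.8 0.1 0
   [0.689 0.111] [0.02, -0.07, 2.06, 0.17, 0.36, 1.35]
   [0.579 0.157] [0.16, -0.33, 2.28, -0.1, 0.4, 1.71]
   [0.506 0.25 ] [0.48, -0.39, 2.32, -0.57, 0.52, 2.35]
   [0.488 0.384] None
  pre [0.617 0.104 0.285] [-0.0, -0.42, 2.17, 0.13, 0.59, 1.39]
0.8 0.1 0.3
   [0.689 0.111] [0.02, -0.07, 2.06, 0.17, 0.36, 1.35]
   [0.579 0.157] [0.05, -0.35, 2.29, 0.34, 0.43, 1.12]
   [0.506 0.25 ] [0.26, -0.47, 2.38, 0.23, 0.46, 1.26]
   [0.488 0.384] [0.52, -0.28, 2.24, 0.1, 0.38, 1.44]
  pre [0.617 0.104 0.285] [-0.0, -0.42, 2.17, 0.13, 0.59, 1.39]
0.8 0.3 0
   [0.689 0.111] [-0.09, -0.06, 2.06, 0.64, 0.47, 0.71]
   [0.579 0.157] [0.02, -0.35, 2.29, 0.46, 0.46, 0.96]
   [0.506 0.25 ] [0.33, -0.46, 2.36, -0.06, 0.44, 1.65]
   [0.488 0.384] [0.69, -0.21, 2.19, -0.62, 0.49, 2.41]
  pre [0.62  0.089 0.285] [-0.17, -0.4, 2.16, 0.53, 0.71, 0.81]
0.8 0.1 -0.3
   
[... 498 characters left out ...]
 0.274] [-0.02, -0.5, 2.33, 0.26, 0.38, 1.26]
0.95 0.1 0.3
   [0.689 0.111] None
   [0.579 0.157] [0.03, -0.39, 2.4, 0.75, 0.26, 0.72]
   [0.506 0.25 ] [0.24, -0.53, 2.49, 0.5, 0.27, 1.0]
   [0.488 0.384] None
  pre [0.607 0.103 0.274] [-0.02, -0.5, 2.33, 0.26, 0.38, 1.26]
0.95 0.3 0
   [0.689 0.111] [-0.12, -0.08, 2.16, 1.14, 0.37, 0.21]
   [0.579 0.157] [-0.01, -0.39, 2.4, 0.9, 0.32, 0.52]
   [0.506 0.25 ] [0.34, -0.5, 2.47, -0.14, 0.23, 1.73]
   [0.488 0.384] None
  pre [0.61  0.086 0.274] [-0.24, -0.48, 2.32, 0.83, 0.6, 0.5]
0.95 0.1 -0.3
   [0.689 0.111] None
   [0.579 0.157] None
   [0.506 0.25 ] None
   [0.488 0.384] None
  pre [0.607 0.103 0.274] [-0.02, -0.5, 2.33, 0.26, 0.38, 1.26]
```

```bash
python3 - <<'E'
from h import *
move_l([.27,-.5,.4],.3)
p,o=pose([*tip(0),.215],.1,.8,.17);p[2]+=.03
movep(p,o)
p,o=pose([*tip(0),.215],.1,.8,.11)
move_l(p,.2,o)
c=get_calibration("wrist");im,d=get_image("wrist")
cv2.imwrite("pics/w1.png",im[:,:,::-1])
P=cloud("wrist",d,c)
m=(P[...,2]>.19)&(P[...,2]<.24)&(abs(P[...,0]-.689)<.05)&(abs(P[...,1]-.111)<.05)
q=P[m];print(m.sum(),q.mean(0).round(4),np.percentile(q,[3,97],axis=0).round(4))
for z in(.2,.21,.22):
  s=q[abs(q[:,2]-z)<.004];print(z,len(s),s.mean(0).round(4),(s.max(0)-s.min(0)).round(3))
m=(P[...,2]>.165)&(P[...,2]<.18)&(P[...,0]>.66)&(P[...,0]<.74)&(P[...,1]>.13);q=P[m]
if len(q)>20: print("bar",len(q),cv2.fitLine(q[:,:2].astype(np.float32),cv2.DIST_HUBER,0,.001,.001).ravel())
print(observe()["time_s"],observe()["eef_pos"],p,c["world_from_camera"])
E
```

```text
972 [0.6808 0.1143 0.2184] [[0.6766 0.1066 0.1923]
 [0.6898 0.1224 0.2324]]
0.2 114 [0.6785 0.1143 0.1999] [0.009 0.017 0.008]
0.21 114 [0.6787 0.1141 0.2104] [0.008 0.018 0.008]
0.22 133 [0.6785 0.1143 0.2201] [0.008 0.017 0.008]
bar 5167 [0.15533492 0.9878619  0.7033232  0.24425563]
3.9 [0.624318   0.10394529 0.28001445] [0.62380193 0.10423556 0.27840031] [[ 9.93202372e-02 -8.66286722e-01  4.89574107e-01  5.56146356e-01]
 [-9.95055299e-01 -8.67963169e-02  4.82840721e-02  9.84861276e-02]
 [ 6.65378847e-04 -4.91948895e-01 -8.70623823e-01  4.44883209e-01]
 [ 0.00000000e+00  0.00000000e+00  0.00000000e+00  1.00000000e+00]]
```

View pics/w1.png

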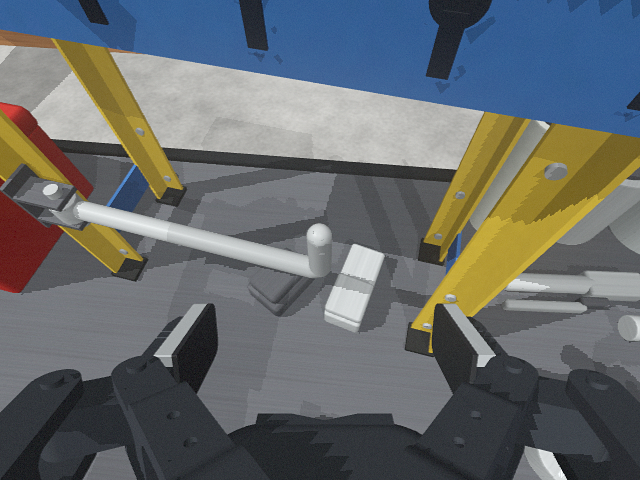

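The wrist view shows the tip upright at (318,235), centred between the open fingers. The refined tip axis is (0.686,0.1145). Next: approach, pinch and swing.

```bash
sed -i 's/^YAW=.*/YAW=-.155/;s/^PIV=.*/PIV=np.array([.7232,.3516])/' h.py; python3 - <<'E'
from h import *
H=lambda a:.1+.3*a
gripper_to(.05)
p,o=pose([*tip(0),.216],H(0),.8)
print(move_l(p,.12,o,max_force=15))
gripper_to(.01,20);s=observe();print(s["opening"],s["grasp_force"],s["ft_force"].round(1),s["eef_pos"].round(4),p.round(4))
for a in np.linspace(0,1.571,9)[1:]:
    p,o=pose([*tip(a),.216],H(a),.8)
    r=move_l(p,.08,o,max_force=25)
    s=observe();print(round(a,2),r,s["opening"].round(4),s["grasp_force"].round(1),s["ft_force"].round(1),(s["eef_pos"]-p).round(4))
    if r or s["opening"]<.013: break
print(s["time_s"])
E
```

```text
False
0.016360183822923473 19.522571861743927 [-1.8 -2.7  1.7] [0.7001 0.1153 0.2038] [0.6997 0.1158 0.2028]Traceback (most recent call last):
  File "<stdin>", line 10, in <module>
AttributeError: 'float' object has no attribute 'round'
```

```bash
python3 - <<'E'
from h import *
H=lambda a:.1+.3*a
for a in np.linspace(0,1.571,9)[1:]:
    p,o=pose([*tip(a),.216],H(a),.8)
    if a>.2: r=move_l(p,.08,o,max_force=25)
    else: r=0
    s=observe();print(round(a,2),r,round(s["opening"],4),round(s["grasp_force"],1),s["ft_force"].round(1),(s["eef_pos"]-p).round(4))
    if r or s["opening"]<.013: break
print(s["time_s"])
c=get_calibration("scene");im,d=get_image("scene");cv2.imwrite("pics/s2.png",im[:,:,::-1])
E
```

```text
0.2 0 0.0162 19.7 [-3.6 -6.8  3.2] [ 0.0002 -0.0008  0.0008]
0.39 False 0.0154 19.7 [ -9.6 -15.7   5.8] [ 0.0003 -0.0018  0.0007]
0.59 True 0.0151 23.0 [-4.3 -1.5  3. ] [ 0.0187 -0.0183  0.0001]
7.6667
```

View pics/s2.png

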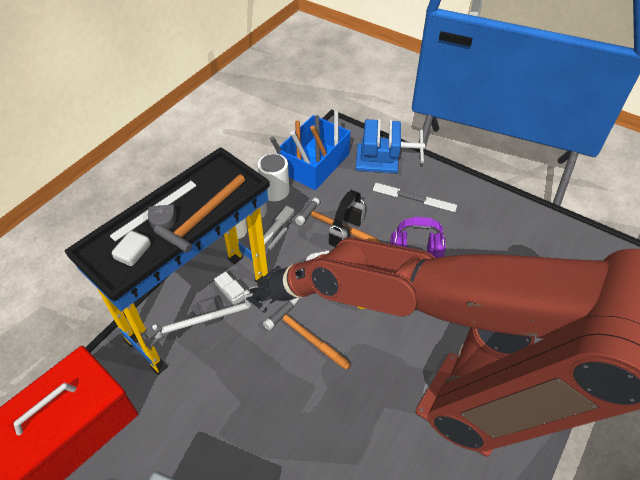

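The scene view shows the bar partly out (about 0.5 rad) with the gripper at its tip near (262,288). The pinch builds up radial force. I'll let go and push on with a vertical tool straddling the tip loosely.

```bash
python3 - <<'E'
from h import *
gripper_to(.06)
s=observe();R=cv2.Rodrigues
o=s["tcp_rot"];th=.8;h=o[2]
d=np.array([np.cos(h)*np.sin(th),np.sin(h)*np.sin(th),-np.cos(th)])
move_l(s["eef_pos"]-d*.12,.2)
def meas(n):
    c=get_calibration(n);im,dd=get_image(n);P=cloud(n,dd,c)
    g=(im.max(2).astype(int)-im.min(2)<25)&(P[...,0]>.45)&(P[...,0]<.75)&(P[...,1]>.1)&(P[...,1]<.36)
    q=P[g&(P[...,2]>.168)&(P[...,2]<.182)];q=q[q[:,1]<.32]
    print(n,"bar",len(q),cv2.fitLine(q[:,:2].astype(np.float32),cv2.DIST_HUBER,0,.001,.001).ravel(),q.min(0).round(3),q.max(0).round(3))
    q=P[g&(P[...,2]>.2)&(P[...,2]<.235)];print(n,"tip",len(q),np.median(q,0).round(4))
    return im
im=meas("wrist");cv2.imwrite("pics/w2.png",im[:,:,::-1]);meas("scene")
s=observe();print(s["time_s"],s["eef_pos"])
for a in(.5,.8,1.1,1.4,1.6):
    t=tip(a);b=np.arctan2(*(t-PIV)[::-1])   # bar dir
    for y in(b,b+np.pi): print(a,t.round(3),dq(inverse_kinematics([*t,.19],[np.pi,0,y])))
E
```

```text
wrist bar 3070 [0.60424715 0.796797   0.63326657 0.23172313] [0.573 0.15  0.168] [0.71  0.32  0.182]
wrist tip 781 [0.5771 0.1576 0.2255]
scene bar 494 [0.5963711  0.80270886 0.64047825 0.24098293] [0.573 0.155 0.168] [0.708 0.32  0.182]
scene tip 70 [0.5782 0.1611 0.2245]
9.0667 [0.50962166 0.13849254 0.28409165]
0.5 [0.577 0.161] [0.14, 0.17, 1.62, 0.0, 1.35, -2.35]
0.5 [0.577 0.161] [0.14, 0.17, 1.62, -0.0, 1.35, 0.8]
0.8 [0.527 0.213] [0.25, 0.1, 1.7, 0.0, 1.34, -1.94]
0.8 [0.527 0.213] [0.25, 0.1, 1.7, -0.0, 1.34, 1.2]
1.1 [0.495 0.277] [0.37, 0.1, 1.7, 0.0, 1.34, -1.52]
1.1 [0.495 0.277] [0.37, 0.1, 1.7, -0.0, 1.34, 1.63]
1.4 [0.483 0.348] [0.49, 0.16, 1.63, 0.0, 1.35, -1.1]
1.4 [0.483 0.348] [0.49, 0.16, 1.63, -0.0, 1.35, 2.05]
1.6 [0.487 0.396] [0.56, 0.24, 1.54, 0.0, 1.36, -0.83]
1.6 [0.487 0.396] [0.56, 0.24, 1.54, -0.0, 1.36, 2.31]
```

View pics/w2.png

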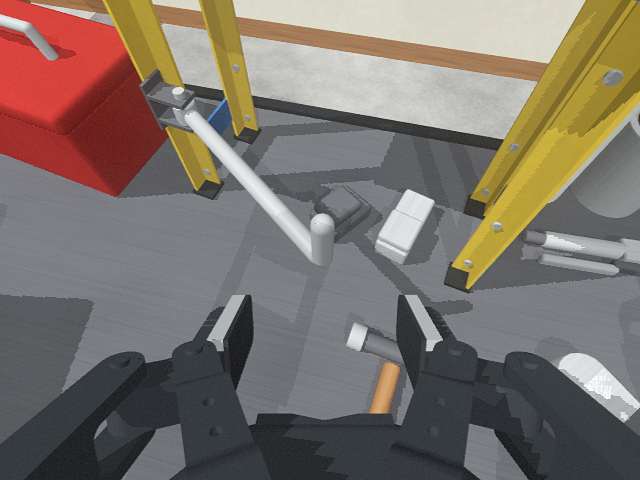

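The wrist view shows the bar at a≈0.49, with the tip at (321,230). Intersecting the two bar lines puts the pivot at (0.719,0.344) and r at about 0.231. That radius error explains the pinch force.

```bash
sed -i 's/^PIV=.*/PIV=np.array([.719,.344])/;s/r=.24,/r=.231,/' h.py; cat >> h.py <<'E'
def meas_bar(n="scene"):
    c=get_calibration(n);im,dd=get_image(n);P=cloud(n,dd,c)
    g=(im.max(2).astype(int)-im.min(2)<25)&(P[...,0]>.44)&(P[...,0]<.75)&(P[...,1]>.1)&(P[...,1]<.45)
    q=P[g&(P[...,2]>.168)&(P[...,2]<.182)];q=q[np.hypot(*(q[:,:2]-PIV).T)>.04]
    l=cv2.fitLine(q[:,:2].astype(np.float32),cv2.DIST_HUBER,0,.001,.001).ravel()
    v=l[:2]*np.sign(-l[0]);a=YAW-np.pi/2-np.arctan2(v[1],v[0]);a=a%(2*np.pi)
    print(n,"bar",len(q),l,"a=",round(a,3))
    q=P[g&(P[...,2]>.2)&(P[...,2]<.235)];print(n,"tip",len(q),np.median(q,0).round(4) if len(q) else "")
    return im,l
E
python3 - <<'E'
from h import *
B=lambda a:(YAW-np.pi/2-a)+np.pi
a0=.494
movep([*tip(a0),.34],[np.pi,0,B(a0)])
gripper_to(.05)
print(move_l([*tip(a0),.195],.12,max_force=10))
for a in list(np.arange(.65,1.56,.15))+[1.6,1.66,1.72]:
    r=move_l([*tip(a),.195],.1,[np.pi,0,B(a)],max_force=12)
    s=observe();print(round(a,2),r,s["ft_force"].round(1),s["eef_pos"].round(3))
    if r:break
print(s["time_s"])
im,l=meas_bar();cv2.imwrite("pics/s3.png",im[:,:,::-1])
E
```

```text
False
0.65 False [-0.2  0.4 -0.1] [0.553 0.184 0.196]
0.8 False [-0.1 -0.4 -0.2] [0.531 0.21  0.195]
0.95 False [0.9 0.3 0.2] [0.513 0.24  0.195]
1.1 False [-0.2  0.6  0.5] [0.5   0.272 0.195]
1.25 False [-0.   0.6  0.4] [0.491 0.305 0.195]
1.4 False [-0.1  0.  -0.2] [0.488 0.34  0.195]
1.55 False [-0.6 -0.6  0.6] [0.49  0.374 0.195]
1.6 False [-0.1 -0.9  0.8] [0.492 0.386 0.195]
1.66 False [ 0.4 -0.3 -0.6] [0.495 0.399 0.195]
1.72 True [-1.7 -8.9  5.1] [0.497 0.401 0.193]
15.9667
scene bar 114 [0.9999964  0.00268081 0.53228647 0.38608032] a= 1.413
scene tip 116 [0.4851 0.3887 0.226 ]
```

```bash
python3 - <<'E'
from h import *
B=lambda a:(YAW-np.pi/2-a)+np.pi
a=1.63
move_l([*tip(a),.195],.08,[np.pi,0,B(a)]);move_l([*tip(a),.40],.25)
im,l=meas_bar()
b=tip(1.57);movep([.45,.24,.45],[np.pi,0,B(1.57)]) 
im,l=meas_bar();im,l=meas_bar("wrist")
cv2.imwrite("pics/w3.png",im[:,:,::-1])
print(b,observe()["time_s"])
E
```

```text
scene bar 419 [ 0.98685557 -0.16160485  0.57884043  0.37489387] a= 1.578
scene tip 85 [0.4843 0.3889 0.2247]
scene bar 499 [ 0.98721796 -0.15937579  0.5901417   0.3724507 ] a= 1.576
scene tip 86 [0.4841 0.3885 0.2238]
wrist bar 2969 [ 0.98827237 -0.1527013   0.57340044  0.37171602] a= 1.569
wrist tip 365 [0.4896 0.3833 0.2274]
[0.49074101 0.37948005] 18.125
```

View pics/w3.png

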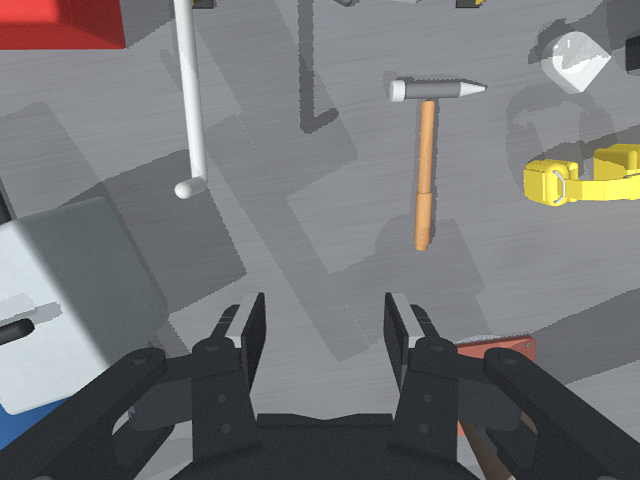

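The wrist view shows the bar out, running from about (190,0) to its tip at (188,187), with hammer_b undisturbed. The joint is at about 1.57. Next, check the ear defenders from above.

```bash
python3 - <<'E'
from h import *
for ps in(1.666,-1.476): print(dq(inverse_kinematics([.572,-.309,.148],[np.pi,0,ps])))
for ps in(1.416,-1.726): print(dq(inverse_kinematics([.576,.372,.18],[np.pi,0,ps])),dq(inverse_kinematics([.576,.372,.37],[np.pi,0,ps])))
ps=-1.476
move_l([.45,.0,.42],.3); 
movep([.53,-.29,.34],[np.pi,0,ps]); gripper_to(.06)
c=get_calibration("wrist");im,d=get_image("wrist");cv2.imwrite("pics/w4.png",im[:,:,::-1])
P=cloud("wrist",d,c)
m=(P[...,2]>.05)&(abs(P[...,0]-.572)<.08)&(abs(P[...,1]+.309)<.11)&(P[...,2]<.18);q=P[m]
print(len(q),cv2.minAreaRect((q[:,:2]*1000).astype(np.float32)))
q=q[q[:,2]>.152];print(len(q),np.percentile(q[:,2],[5,50,95]),cv2.minAreaRect((q[:,:2]*1000).astype(np.float32)))
q=q[abs(q[:,1]+.309)<.025];print(q.mean(0),np.percentile(q[:,0],[2,98]));print(observe()["time_s"])
E
```

```text
[-0.62, 0.33, 1.52, 0.0, 1.3, -0.71]
[-0.62, 0.33, 1.52, -0.0, 1.3, 2.43]
[0.46, 0.38, 1.38, -0.0, 1.38, 0.61] [0.46, 0.33, 1.1, -0.0, 1.71, 0.61]
[0.46, 0.38, 1.38, 0.0, 1.38, -2.53] [0.46, 0.33, 1.1, 0.0, 1.71, -2.53]
5971 ((572.8667602539062, -310.1943054199219), (65.89578247070312, 165.17088317871094), 5.299610137939453)
2595 [0.15316873 0.15921824 0.16076603] ((572.5027465820312, -310.5755920410156), (29.972761154174805, 87.14828491210938), 5.232441425323486)
[ 0.57220205 -0.30972972  0.15960903] [0.55724897 0.58725686]
20.5917
```

View pics/w4.png

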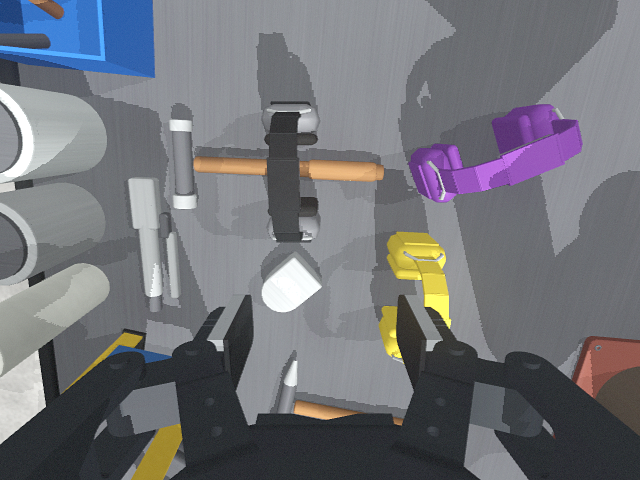

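The view shows the black crown at (285,175) with hammer_a's shaft under it. Centre (0.5725,-0.310), yaw 0.092. Next: grasp, lift and check.

```bash
python3 - <<'E'
from h import *
ps=.092+np.pi/2
movep([.5725,-.31,.30],[np.pi,0,ps]); gripper_to(.055)
print(move_l([.5725,-.31,.148],.12,max_force=12))
gripper_to(.02,45);s=observe();print(s["opening"],s["grasp_force"],s["eef_pos"].round(4),s["ft_force"].round(1))
move_l([.5725,-.31,.20],.06);s=observe();print(s["opening"],s["grasp_force"],s["ft_force"].round(1))
move_l([.5725,-.31,.37],.15)
s=observe();print(s["opening"],s["grasp_force"],s["ft_force"].round(1),s["time_s"])
im,d=get_image("scene");cv2.imwrite("pics/s4.png",im[150:330,200:440,::-1].repeat(3,0).repeat(3,1))
E
```

```text
False
0.019744364640816078 0.0 [ 0.5726 -0.31    0.1481] [ 0.7 -0.4  0.3]
0.02041869203502816 0.0 [ 0.6  0.  -0.8]
0.02000938978711948 0.0 [-0.7  0.5 -0.2] 27.6
```

View pics/s4.png

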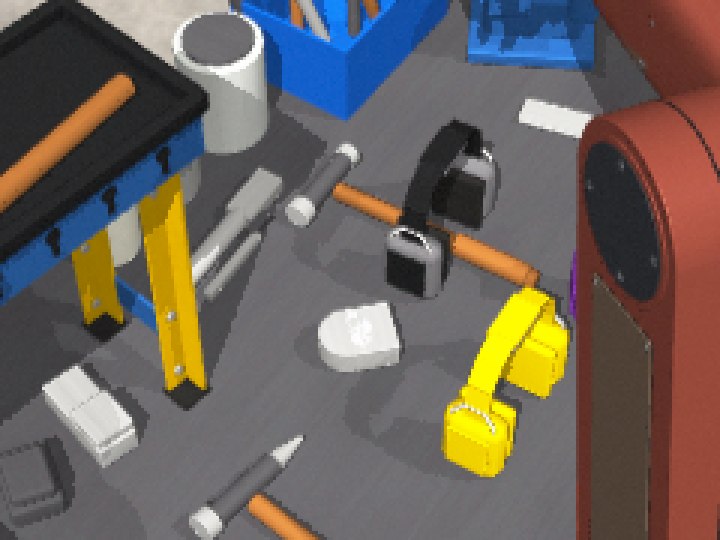

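The gripper closed above the crown and gripped nothing; the ear defenders at crop (440,210) are undisturbed. The pad ends must sit higher than I assumed at this opening, so I'll step lower until they grip.

```bash
python3 - <<'E'
from h import *
gripper_to(.05)
move_l([.5725,-.31,.165],.2)
for z in(.143,.139,.135,.131):
    move_l([.5725,-.31,z],.08,max_force=12)
    gripper_to(.024,20);s=observe();print(z,s["opening"],s["grasp_force"],s["eef_pos"].round(4),s["ft_force"].round(1))
    if s["grasp_force"]>5: break
    gripper_to(.05)
print(s["time_s"])
E
```

```text
0.143 0.02381417300937932 0.0 [ 0.5727 -0.3101  0.1434] [0.2 0.  0.6]
0.139 0.023943047370813056 0.0 [ 0.5725 -0.31    0.1391] [ 0.3  0.1 -0.3]
0.135 0.028850726764593625 19.906072318553925 [ 0.5725 -0.31    0.1351] [-0.4  0.4  1. ]
31.925
```

```bash
python3 - <<'E'
from h import *
gripper_to(.05)
move_l([.5725,-.31,.128],.08,max_force=12)
gripper_to(.024,45);s=observe();print(s["opening"],s["grasp_force"],s["eef_pos"].round(4),s["ft_force"].round(1))
move_l([.5725,-.31,.16],.06);s=observe();print(s["opening"],s["grasp_force"],s["ft_force"].round(1))
if s["opening"]>.026:
    move_l([.5725,-.31,.365],.15)
s=observe();print(s["opening"],s["grasp_force"],s["ft_force"].round(1),s["torque"].round(2),s["time_s"])
P=cloud("top",get_image("top")[1],get_calibration("top"))
m=(P[...,2]>.2)&(P[...,2]<.5)&(abs(P[...,0]-.572)<.1)&(abs(P[...,1]+.31)<.12);print(m.sum())
m=(abs(P[...,0]-.572)<.035)&(abs(P[...,1]+.31)<.09)&(P[...,2]>.05);print(np.histogram(P[m][:,2],[.05,.1,.15,.2,.25,.3,.35,.4,.5,.7])[0])
E
```

```text
0.028221591456627483 44.98330682516098 [ 0.5726 -0.3102  0.1282] [-0.9 -0.1  0.2]
0.02850748917947735 44.65959906578064 [-0.9 -0.3 -3.6]
0.028056458827594305 44.68516677618027 [ 0.3 -0.5 -3.5] [-0.02 -0.03  0.03] 35.025
890
[  0   0   0   4  65 340 190  57 622]
```

```bash
python3 - <<'E'
from h import *
ps=YAW+np.pi/2
move_l([.50,-.10,.39],.2)
move_l([.50,.10,.39],.2,[np.pi,0,ps])
T=np.array([.5757,.3726])
move_l([*T,.39],.15)
move_l([*T,.20],.15)
s=observe();print(s["opening"],s["ft_force"].round(1),s["time_s"])
r=move_l([*T,.157],.03,max_force=3)
s=observe();print(r,s["eef_pos"].round(4),s["opening"],s["ft_force"].round(1),s["torque"].round(2),s["time_s"])
im,l=meas_bar()
im,d=get_image("scene");cv2.imwrite("pics/s5.png",im[200:380,100:340,::-1].repeat(3,0).repeat(3,1))
E
```

```text
0.028908361517564787 [ 0.2  0.  -3.2] 40.9417
True [0.5756 0.3725 0.1599] 0.028555520522935817 [-0.4 -0.2  5.9] [-0.07  0.02 -0.02] 42.15
scene bar 349 [ 0.99124664 -0.13202329  0.56097525  0.38226894] a= 1.548
scene tip 135 [0.4896 0.3864 0.2233]
```

View pics/s5.png

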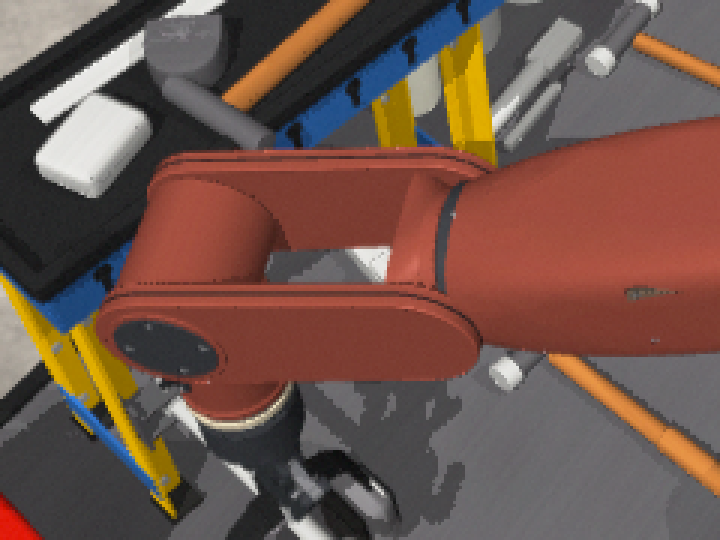

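The view shows the gripper over the bar at about crop (290,490), with contact exactly at the expected height (TCP 0.160), so the crown is on the bar. Release, lift straight up, then verify numerically.

```bash
python3 - <<'E'
from h import *
gripper_to(.048);s=observe();print(s["opening"],s["grasp_force"],s["ft_force"].round(1),s["eef_pos"].round(4))
x,y,_=s["eef_pos"]
print(move_l([x,y,.30],.08,max_force=10))
move_l([x,y,.36],.15);move_l([.42,.15,.42],.25)
s=observe();print(s["ft_force"].round(1),s["time_s"])
meas_bar()
for n in("scene","top"):
    im,d=get_image(n);P=cloud(n,d,get_calibration(n))
    m=(im.max(2)<70)&(P[...,2]>.172)&(P[...,2]<.215)&(abs(P[...,0]-.576)<.08)&(abs(P[...,1]-.37)<.1);q=P[m]
    print(n,len(q));
    if len(q)>20: print(q.mean(0).round(4),np.percentile(q[:,2],[5,50,95]).round(4),cv2.minAreaRect((q[:,:2]*1000).astype(np.float32)))
    m=(P[...,2]>.03)&(P[...,2]<.16)&(abs(P[...,0]-.576)<.07)&(abs(P[...,1]-.37)<.1);q=P[m];print(" low",len(q),q.min(0).round(3),q.max(0).round(3)) if m.any() else 0
E
```

```text
0.048162200033564924 0.0 [ 0.4  0.2 -0.5] [0.5739 0.3717 0.1569]
False
[-0.9  0.1  0.4] 46.3167
scene bar 537 [ 0.9869362  -0.16111143  0.59003556  0.37309137] a= 1.578
scene tip 86 [0.4844 0.3888 0.2242]
scene 511
[0.5752 0.3747 0.1871] [0.1757 0.1884 0.1941] ((576.0890502929688, 371.1572570800781), (111.99634552001953, 33.68633270263672), 82.01315307617188)
 low 1220 [0.531 0.289 0.032] [0.614 0.459 0.16 ]
top 504
[0.5752 0.3682 0.1887] [0.176  0.1898 0.1963] ((575.8732299804688, 372.6640625), (114.96356201171875, 29.93840789794922), 80.15363311767578)
 low 715 [0.534 0.29  0.043] [0.618 0.458 0.16 ]
```

The crown top is at about 0.192 as expected, the crown centre is at (0.576,0.372) on the bar line, it sits crosswise, and the arm is at 1.57 rad. The robot is clear.

```bash
python3 -c "
from plant import *
hold(.5);print(job_done())"
```

```text
the job is handed in; nothing more can be done
None
```

The hanger arm is swung fully out to its stop (measured about 1.57 rad), the ear defenders hang crosswise over the bar about 145 mm from the pivot, and the job is handed in with the robot clear; I saw no bench tool disturbed in the pictures, but took no final measurement of them.

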